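Load petri dishes and start the key-enabled laser reader

TASK

Lay every petri dish from the bench flat on the laser reader's loading plate, wholly on it and none on top of another, then take the key from its stand, push it fully down into the console's key switch and turn it clockwise to the stop, which enables the laser. Only then enter the programme on the console, pressing one coloured button at a time fully down and letting it up again, in this order: yellow, blue, yellow, white, blue, white, and finally green to start; press no other button. Leave the key in the switch turned on, all dishes on the plate, and the specimen cup and the timer beside them where they stand.

Things in the scene. Friction and masses are not known exactly. Their poses are not given: they have to be found in the camera images.
- dish1: closed white petri dish lying flat on the bench; may be absent. 63 mm over the lid, 60 mm across the side where fingers grip, 14 mm high (solid up to 12 mm); 28 to 56 g. Origin: centre of its underside, z up
- dish2: closed white petri dish lying flat on the bench; may be absent. 63 mm over the lid, 60 mm across the side where fingers grip, 14 mm high (solid up to 12 mm); 28 to 56 g. Origin: centre of its underside, z up
- dish3: closed white petri dish lying flat on the bench; may be absent. 63 mm over the lid, 60 mm across the side where fingers grip, 14 mm high (solid up to 12 mm); 28 to 56 g. Origin: centre of its underside, z up
- dish4: closed white petri dish lying flat on the bench; may be absent. 63 mm over the lid, 60 mm across the side where fingers grip, 14 mm high (solid up to 12 mm); 28 to 56 g. Origin: centre of its underside, z up
- plate: loading plate of the laser reader: flat white slab with a dark top, no rim, fixed to the bench, 316 x 140 mm and 6 mm thick. Origin: centre of its underside; x along its long side. Four round marks in a row along its x axis show good places, at x = -114, -38, 38 and 114 mm, y = 0, but a dish may lie anywhere wholly on the slab
- key: enable key, upright in its stand at the start, 40 g. Orange bow (grip) on top 34 x 10 mm and 36 mm high; steel blade below it 22 x 6 mm and 22 mm long, its last 3 mm stepped down to 18 x 4 mm. Origin: centre of the blade's lower end; z up to the bow, x along the wide side, y across the 10 mm thickness. The same either way round (half turn)
- key_stand: fixed black block, 56 x 40 x 32 mm on a 64 x 48 mm foot, with a slot in the top, 26 x 10 mm, along its x, in which the key's blade stands; the bow rests on the top (32 mm). Origin: centre of its underside
- console: fixed grey control console, 130 x 240 mm, top face 34 mm above the bench; key switch at its left end, six round spring push buttons in two rows of three at the right. Origin: centre of its underside; x to the far side, y to the left
- slot (a point): centre of the key slot's mouth, on the top face of the brass-coloured key switch barrel (60 mm above the bench; barrel 53 mm diameter, 26 mm above the console top). Slot 25 x 9 mm along this frame's x, mouth chamfered by 3 mm, 26 mm deep; the key goes straight down until its bow rests on the barrel, blade end 22 mm below the mouth. Turns with the barrel
- key_switch (a joint): turn of the barrel in rad, clockwise seen from above counts positive: near 0 (up to 0.1) = off, stops at 1.35 = on; stiff (0.06 N m), stays where it is left. The blade has up to about 0.2 rad of play in the slot
- btn_yellow (a joint): travel of the yellow button in m: 0 up, 0.006 fully down, springs back by itself; about 4 N when fully down; counts as pressed above 0.0045
- btn_yellow_top (a point): centre of the yellow button's top face, 24 mm diameter; far row, left (24, 7) mm (x, y) in the console's frame; buttons are about 47 mm apart
- btn_blue (a joint): travel of the blue button in m: 0 up, 0.006 fully down, springs back by itself; about 4 N when fully down; counts as pressed above 0.0045
- btn_blue_top (a point): centre of the blue button's top face, 24 mm diameter; far row, middle (24, -40) mm (x, y) in the console's frame; buttons are about 47 mm apart
- btn_white (a joint): travel of the white button in m: 0 up, 0.006 fully down, springs back by itself; about 4 N when fully down; counts as pressed above 0.0045
- btn_white_top (a point): centre of the white button's top face, 24 mm diameter; far row, right (24, -87) mm (x, y) in the console's frame; buttons are about 47 mm apart
- btn_red (a joint): travel of the red button in m: 0 up, 0.006 fully down, springs back by itself; about 4 N when fully down; counts as pressed above 0.0045
- btn_red_top (a point): centre of the red button's top face, 24 mm diameter; near row, left (-24, 7) mm (x, y) in the console's frame; buttons are about 47 mm apart
- btn_black (a joint): travel of the black button in m: 0 up, 0.006 fully down, springs back by itself; about 4 N when fully down; counts as pressed above 0.0045
- btn_black_top (a point): centre of the black button's top face, 24 mm diameter; near row, middle (-24, -40) mm (x, y) in the console's frame; buttons are about 47 mm apart
- btn_green (a joint): travel of the green button in m: 0 up, 0.006 fully down, springs back by itself; about 4 N when fully down; counts as pressed above 0.0045
- btn_green_top (a point): centre of the green button's top face, 24 mm diameter; near row, right (-24, -87) mm (x, y) in the console's frame; buttons are about 47 mm apart
- cup: bystander: specimen cup with yellow lid, 57 mm diameter, 61 mm high. Origin: centre of its underside
- timer: bystander: white bench timer, 60 x 64 x 22 mm. Origin: centre of its underside
There are look-alikes about, which are no part of the job. What is shaped like the dish3 but black, brown or purple is not meant.

How it is judged:
By the outcome, as a careful person would: the job done as asked, in the order asked, and still so for the second after the job is handed in, with the robot touching nothing.
Of dish1, dish2, dish3, dish4 only 2 to 4 are there at a start; the rules pass over those that are not, and their reading is None.
At some moment in a run one of dish1, dish2, dish3, dish4 may be knocked a few centimetres aside while the robot is not near it.
It also fails if it takes over 210 s, if anything falls off the work surface, if the arm or the gripper's body presses on something with over 40 N, if the wrist force passes 120 N, or if a joint passes its speed limit or range.

ROBOT

A 6-joint arm with a two-finger parallel gripper is mounted at the origin on a cart in front of the work surface, level with it; the furniture and walls round the work are solid. World frame = base frame: x ahead of the robot, y to its left, z up, the work surface at z = 0. Lengths are in m, angles in rad, forces in N, time in s.
With the tool pointing down it reaches from about 0.4 to 0.825 m from the base axis. Payload 7 kg.
Tool frame: the origin (TCP) lies at the very end of the fingers, on their centre line; the grasp point (between the pads) lies 19 mm behind it (grip_point_offset is the distance from the TCP to the grasp point, in m); z points along the fingers, y is the line along which they close (so a half turn about z gives the same grasp; the last joint's range is limited). The gripper opens to 88 mm and grips with 3 to 60 N. Pads are 19 mm wide; open, the fingers measure 130 mm over their backs; the gripper's body (78 mm by 193 mm) begins 47 mm behind the grasp point.
Start: joints at [1.487, 0.359, 0.012, 0, -1.224, -0.288], TCP at [0.245, 0.629, 0.227] pointing down, gripper open.
Joint ranges: [-3.07, 3.07], [-1.43, 2.12], [-1.02, 1.25], [-3.03, 1.67], [-3.05, -0], [-3.03, 3.03]. Speed limits (rad/s): [2.39, 2.39, 3.01, 3.14, 3.14, 3.14].

INTERFACE

Orientations are given as [roll, pitch, yaw] about the fixed x, y, z axes, in that order (R = Rz(yaw) Ry(pitch) Rx(roll)).
In Python, from plant import state, capture, finish_job, grip_point_offset gives the robot as it stands. The module is installed in compiled form; this text tells all that it offers.
- The arm moves only by the tool step_arm, never from a script. Its argument "moves" is a list of rows, each an object of numbers: "tx", "ty", "tz": the shift along the tool's x, y, z each as a share of 50 mm, from -1 to 1; "rx", "ry", "rz": the turn, a rotation vector about the tool's x, y, z each as a share of 2 rad, from -1 to 1. In form: [{"tx": .., "ty": .., "tz": .., "rx": .., "ry": .., "rz": ..}, ...]. A call has 1 to 10 rows; each row shifts and turns the commanded pose from where the row before left it, along the tool's axes as they then stand; what a row does not reach is not made up. A row lasts 1/8 s, in which the tool goes at most 62.5 mm and 10.7 degrees, less where a joint would pass 70% of its speed; a pose out of reach is approached as far as the arm can. A call with a number of a shift or a turn outside -1 to 1 is refused whole. A call with a gripper value outside its range is refused whole. "hand" is the finger opening in mm, from 0 to 87.6, set as the call begins (left out, the last holds). The fingers move at their own pace and stop on an object; "squeeze" is the grip in N (left out, the last holds). Time passes only in rows, so rows that do not move let the fingers close. It gives the time, the measured TCP pose, the force, the opening and the grip force at its end, in the units of the state.
- state(): the state, without advancing time (a new reading comes with each control period).
- capture(name): name is "side" or "top"; returns a dict with "pixels" (384x512x3 uint8, red, green, blue), "K" (3x3 intrinsics, pixels), "k1" (the pictures are not rectified: a ray, as slopes to the right and down, at radius r is drawn at 1 + k1 r^2 times it, then the intrinsics apply), "cam_to_world" (4x4, takes a point from camera to world coordinates). Camera axes: x right, y up, looking along -z (the intrinsics and any distortion apply to the point x, -y, -z); pixel columns grow to the right and rows downward; lengths in m; the calibration is good to about 2 mm. A picture is of the moment at which its call begins. There is no depth.
- finish_job(): hands the job in; it is judged then, once.
The state is a dict: "time_s": time; "qpos": joint angles; "joint_velocities": joint speeds; "effort": joint torques, N m; "position": TCP position; "orientation": TCP orientation; "ft_force": force on the tool from outside, world axes, zero at the start; "ft_torque": the same for the moment, N m; "width": finger opening in m; "gripper_force": force on a finger pad.
Only numpy, scipy, OpenCV 4.12 (cv2) and the standard library are available. Lean on these libraries where they do the work, as an engineer would, in place of code of your own. Each camera call takes 0.05 s, during which the arm holds its last target. There are 200 camera calls.

## Working session

There is one attempt and no reset: what is moved stays moved. The work goes in short steps, Python scripts to look and compute and a tool call to move; the robot and the scene stay as the last step left them, time stands still between calls to the robot, and variables do not carry over. Pictures are saved under pics/ and viewed, at most 14 in all, crops included, and the job is handed in when it is done.

Besides the shell and the picture viewer there is one more tool, called after "Call:" as name(argument=value, ...), one argument or row to a line, values as JSON. step_arm: Moves the arm, as the interface text tells. Shift numbers are shares of 50 mm and turn numbers shares of 2 rad, none past 1 either way. Its arguments: {"type":"object","properties":{"moves":{"type":"array"},"hand":{"type":"number"},"squeeze":{"type":"number"}},"required":["moves"]}

```bash
mkdir -p pics; cat > h.py <<'E'
import numpy as np, cv2
from plant import state, capture, finish_job, grip_point_offset
def save(c,n): cv2.imwrite(f'pics/{n}.png',c['pixels'][:,:,::-1])
def ray(c,u,v):
    K=np.array(c['K']);x=(u-K[0,2])/K[0,0];y=(v-K[1,2])/K[1,1]
    rd=np.hypot(x,y);r=rd
    for _ in range(30): r=rd/(1+c['k1']*r*r)
    s=r/rd if rd>0 else 1
    T=np.array(c['cam_to_world']);d=T[:3,:3]@np.array([x*s,-y*s,-1.]);return T[:3,3],d
def onz(c,u,v,z):
    o,d=ray(c,u,v);return o+d*(z-o[2])/d[2]
def proj(c,p):
    T=np.array(c['cam_to_world']);K=np.array(c['K']);q=T[:3,:3].T@(np.array(p)-T[:3,3]);x,y=q[0]/-q[2],-q[1]/-q[2]
    f=1+c['k1']*(x*x+y*y);return np.array([K[0,0]*x*f+K[0,2],K[1,1]*y*f+K[1,2]])
E
python3 - <<'E'
from h import *
for n in('top','side'):
    c=capture(n);save(c,n+'0');print(n,np.round(c['K'],1).tolist(),c['k1'],np.round(c['cam_to_world'],3).tolist())
    np.save(n+'0.npy',c,allow_pickle=True)
print(state(),grip_point_offset)
E
```

```text
top [[358.7, 0.0, 243.4], [0.0, 358.7, 197.7], [0.0, 0.0, 1.0]] -0.024305477799760004 [[-0.002, 0.986, -0.165, 0.378], [-1.0, 0.002, 0.019, 0.01], [0.019, 0.165, 0.986, 0.972], [0.0, 0.0, 0.0, 1.0]]
side [[383.7, 0.0, 250.4], [0.0, 383.7, 191.4], [0.0, 0.0, 1.0]] 0.005621855522142907 [[0.987, 0.116, -0.107, 0.421], [-0.158, 0.682, -0.714, -0.747], [-0.01, 0.722, 0.692, 0.757], [0.0, 0.0, 0.0, 1.0]]
{'time_s': 0.1, 'qpos': array([ 1.48707740e+00,  3.59295531e-01,  1.11554998e-02, -3.31218770e-04,
       -1.22405415e+00, -2.88122371e-01]), 'joint_velocities': array([ 0.0005961 , -0.00222165,  0.00304993,  0.00143096, -0.00068553,
       -0.00029526]), 'effort': array([-1.54720350e-03, -5.84165025e+01,  2.93751901e+01,  7.01556891e+00,
        1.01771532e-02, -4.32561251e-05]), 'position': array([0.2450945 , 0.62847556, 0.22572721]), 'orientation': array([ 3.14016393e+00, -9.86952896e-05, -3.71954004e-01]), 'ft_force': array([ 0.98946556, -0.63778928,  0.07708644]), 'ft_torque': array([ 0.04307809, -0.00309397,  0.01011561]), 'gripper_force': 0.0, 'width': 0.0874956807957047} 0.0188
```

View pics/top0.png

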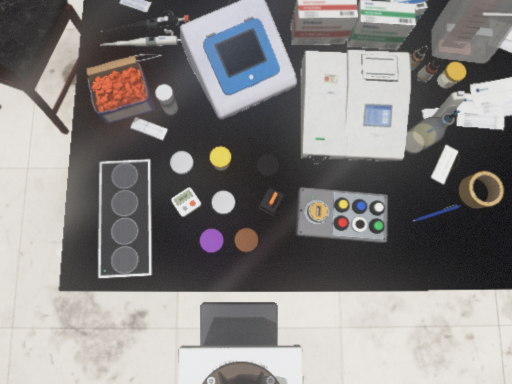

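View pics/side0.png

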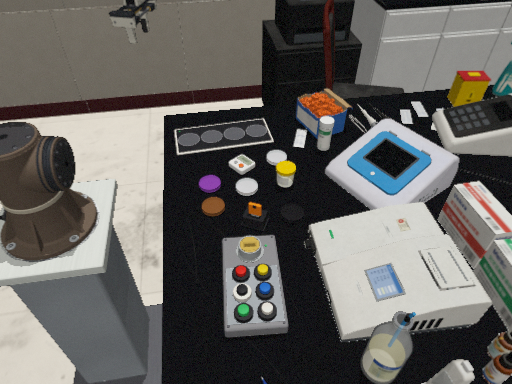

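The top view shows two white dishes at (181,162) and (223,202). The purple (211,240), brown (246,240) and black (268,165) discs are look-alikes. The cup is at (220,157), the timer at (186,202), the key at (271,200) and the console at (343,215). I'll measure these and confirm them in a crop.

```bash
cat > m.py <<'E'
from h import *
def blob(c,u,v,f,R=22,all=False):
    im=c['pixels'].astype(int);hsv=cv2.cvtColor(c['pixels'],cv2.COLOR_RGB2HSV).astype(int)
    m=f(im,hsv).astype(np.uint8);w=np.zeros_like(m);w[max(0,v-R):v+R+1,max(0,u-R):u+R+1]=1;m*=w
    n,l,s,ce=cv2.connectedComponentsWithStats(m)
    i=1+np.argmax(s[1:,4]);k=np.argwhere(l==i)[:,::-1]
    return ce[i],s[i,4],cv2.minAreaRect(k.astype(np.float32))
white=lambda i,h:(i.min(2)>120)&(h[...,1]<60)
orange=lambda i,h:(h[...,0]<20)&(h[...,1]>150)&(h[...,2]>150)
if __name__=='__main__':
    C={n:np.load(n+'0.npy',allow_pickle=True).item() for n in('top','side')}
    for nm,f,z,pt,ps,R in [('dA',white,.013,(181,162),(277,157),14),('dB',white,.013,(223,202),(247,187),14),('key',orange,.05,(271,200),(255,209),14),
      ('yel',lambda i,h:(abs(h[...,0]-27)<8)&(h[...,1]>150)&(h[...,2]>120),.044,(343,204),(263,271),9),('blue',lambda i,h:(abs(h[...,0]-112)<12)&(h[...,1]>120)&(h[...,2]>80),.044,(360,206),(265,290),9),
      ('red',lambda i,h:((h[...,0]<8)|(h[...,0]>172))&(h[...,1]>150)&(h[...,2]>100),.044,(342,223),(240,272),9),('green',lambda i,h:(abs(h[...,0]-70)<15)&(h[...,1]>120)&(h[...,2]>60),.044,(378,226),(243,311),9),
      ('barrel',lambda i,h:(abs(h[...,0]-22)<10)&(h[...,1]>70)&(h[...,2]>90),.06,(317,211),(249,243),15)]:
        A=[]
        for n,(u,v) in(('top',pt),('side',ps)):
            ce,a,r=blob(C[n],u,v,f,R);o,d=ray(C[n],*ce);A.append((o,d/np.linalg.norm(d)))
            print(nm,n,np.round(ce,1),a,np.round(r[1],1),round(r[2]),'onz',np.round(onz(C[n],*ce,z),4))
        M=sum(np.eye(3)-np.outer(d,d) for o,d in A);b=sum((np.eye(3)-np.outer(d,d))@o for o,d in A);print('   tri',np.round(np.linalg.solve(M,b),4))
    c=C['top']
    for n,p in(('plate corners',[(98,162),(149,160),(152,275),(101,277)]),):
        print(n,[np.round(onz(c,*q,.006),3)[:2].tolist() for q in p])
    print('marks',[np.round(onz(c,*q,.006),3)[:2].tolist() for q in [(124,175),(124,202),(125,231),(125,260)]])
    t=c['pixels'][140:260,90:400,::-1];cv2.imwrite('pics/crop1.png',cv2.resize(t,None,fx=2.5,fy=2.5,interpolation=2))
    s=C['side']['pixels'][130:345,170:310,::-1];cv2.imwrite('pics/crop2.png',cv2.resize(s,None,fx=2.75,fy=2.75,interpolation=2))
E
python3 m.py
```

```text
dA top [181.2 161.9] 415 [22. 22.] 90 onz [0.638  0.1626 0.013 ]
dA side [275.8 156.4] 226 [14. 19.] 90 onz [0.6383 0.1617 0.013 ]
   tri [0.6384 0.1628 0.0121]
dB top [222.9 201.9] 432 [22. 22.] 90 onz [0.5268 0.047  0.013 ]
dB side [246.5 186.3] 314 [17. 21.] 90 onz [0.5286 0.0431 0.013 ]
   tri [0.5283 0.0472 0.0091]
key top [272.9 197.8] 44 [ 3.6 12.1] 27 onz [ 0.532  -0.0846  0.05  ]
key side [254.6 208.6] 121 [13. 11.] 90 onz [ 0.531  -0.0818  0.05  ]
   tri [ 0.5311 -0.0843  0.0528]Traceback (most recent call last):
  File "m.py", line 18, in <module>
    ce,a,r=blob(C[n],u,v,f,R);o,d=ray(C[n],*ce);A.append((o,d/np.linalg.norm(d)))
           ~~~~^^^^^^^^^^^^^^
  File "m.py", line 6, in blob
    i=1+np.argmax(s[1:,4]);k=np.argwhere(l==i)[:,::-1]
        ~~~~~~~~~^^^^^^^^^
    return _wrapfunc(a, 'argmax', axis=axis, out=out, **kwds)
    return bound(*args, **kwds)
ValueError: attempt to get argmax of an empty sequence
```

```bash
python3 - <<'E'
from h import *
for n,ps in(('top',[(343,204),(360,206),(342,223),(378,226),(317,203)]),('side',[(263,271),(265,290),(240,272),(243,311),(249,243)])):
    c=np.load(n+'0.npy',allow_pickle=True).item();h=cv2.cvtColor(c['pixels'],cv2.COLOR_RGB2HSV);print([h[v,u].tolist() for u,v in ps])
E
sed -i "s/(abs(h\[...,0\]-27)<8)&(h\[...,1\]>150)&(h\[...,2\]>120)/(abs(h[...,0]-25)<8)\&(h[...,1]>120)\&(h[...,2]>100)/" m.py; python3 m.py | tail -22
```

```text
[[27, 140, 231], [111, 166, 206], [1, 170, 227], [67, 130, 196], [20, 117, 207]]
[[27, 199, 227], [107, 184, 206], [1, 210, 222], [69, 151, 197], [22, 157, 161]]
dB side [246.5 186.3] 314 [17. 21.] 90 onz [0.5286 0.0431 0.013 ]
   tri [0.5283 0.0472 0.0091]
key top [272.9 197.8] 44 [ 3.6 12.1] 27 onz [ 0.532  -0.0846  0.05  ]
key side [254.6 208.6] 121 [13. 11.] 90 onz [ 0.531  -0.0818  0.05  ]
   tri [ 0.5311 -0.0843  0.0528]
yel top [342.8 203.9] 70 [8. 8.] 90 onz [ 0.517  -0.2697  0.044 ]
yel side [262.3 269. ] 102 [10. 10.] 90 onz [ 0.5181 -0.2614  0.044 ]
   tri [ 0.5164 -0.2672  0.0525]
blue top [360.7 205.3] 66 [8.5 8.5] 45 onz [ 0.5134 -0.3172  0.044 ]
blue side [264.5 287.6] 115 [11. 11.] 90 onz [ 0.5142 -0.3086  0.044 ]
   tri [ 0.5126 -0.3141  0.0529]
red top [342.1 222. ] 67 [8. 8.] 90 onz [ 0.4693 -0.2654  0.044 ]
red side [240.5 270.5] 98 [10.3 10.7] 63 onz [ 0.4698 -0.2573  0.044 ]
   tri [ 0.4689 -0.263   0.0523]
green top [378.2 225.1] 58 [7.8 7.1] 45 onz [ 0.461  -0.3605  0.044 ]
green side [242.9 309.8] 123 [12. 11.] 90 onz [ 0.4615 -0.3521  0.044 ]
   tri [ 0.4606 -0.357   0.0528]
barrel top [318.2 210.5] 221 [17. 16.] 90 onz [ 0.4975 -0.2     0.06  ]
barrel side [249.3 244. ] 247 [14. 19.] 90 onz [ 0.4988 -0.1999  0.06  ]
   tri [ 0.4982 -0.2     0.0601]
plate corners [[0.639, 0.394], [0.645, 0.253], [0.333, 0.232], [0.328, 0.366]]
marks [[0.602, 0.32], [0.527, 0.316], [0.449, 0.309], [0.372, 0.305]]
```

View pics/crop1.png

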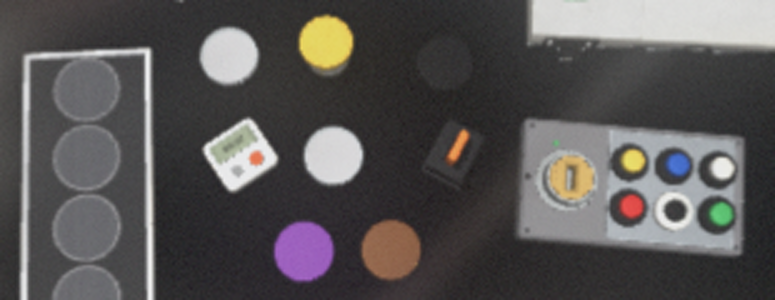

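View pics/crop2.png

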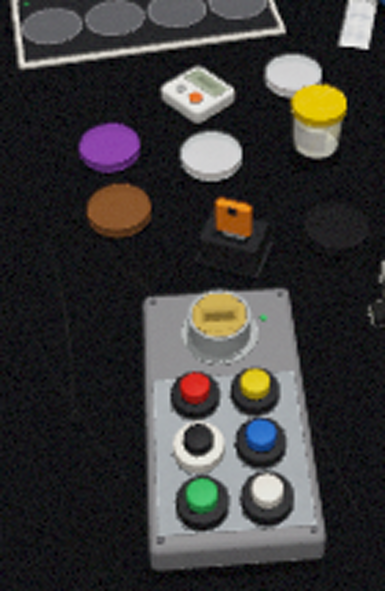

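Crop 1 confirms two white dishes, and the others are purple, brown and black. The green (378,226) and yellow (343,204) buttons are where the text says. The key and slot yaw need a finer look, so I'll enlarge them with contrast.

```bash
python3 - <<'E'
from h import *
c=np.load('top0.npy',allow_pickle=True).item();s=np.load('side0.npy',allow_pickle=True).item()
def crop(c,u,v,r,g):
    t=c['pixels'][v-r:v+r,u-r:u+r,::-1].astype(float);t=255*(t/255)**g
    return cv2.resize(t.astype(np.uint8),(390,390),interpolation=cv2.INTER_CUBIC)[:290 if 0 else 390]
a=np.hstack([crop(c,271,200,18,.5),crop(c,318,211,13,1)]);cv2.imwrite('pics/crop3.png',a)
# barrel slot darkness PCA
g=c['pixels'].astype(float).sum(2)[204:219,311:326];print(np.round(g).astype(int))
E
```

```text
[[497 449 477 481 487 477 485 489 499 506 511 514 465 426 498]
 [460 429 493 507 498 442 435 440 451 464 481 509 501 475 456]
 [491 480 502 507 498 414 344 317 341 378 456 504 517 489 438]
 [504 501 507 508 498 423 361 292 289 361 456 514 520 509 502]
 [491 479 513 512 489 440 490 410 296 361 454 512 518 524 523]
 [506 501 512 515 497 453 533 446 299 368 461 516 517 521 521]
 [509 509 512 518 498 443 533 445 310 393 476 514 517 516 517]
 [506 495 514 513 495 447 520 407 309 396 472 515 518 518 514]
 [510 509 522 513 484 441 515 393 302 400 471 512 522 520 523]
 [511 516 519 512 479 454 524 399 302 394 464 518 518 511 513]
 [483 509 519 518 488 454 526 360 307 402 477 510 520 516 519]
 [451 475 513 513 481 449 500 377 352 431 480 521 514 518 513]
 [515 445 468 515 506 474 474 441 432 448 490 515 510 490 425]
 [451 450 448 514 515 513 508 500 507 503 510 513 475 473 470]
 [330 418 524 525 525 518 511 508 516 522 524 508 460 508 472]]
```

View pics/crop3.png

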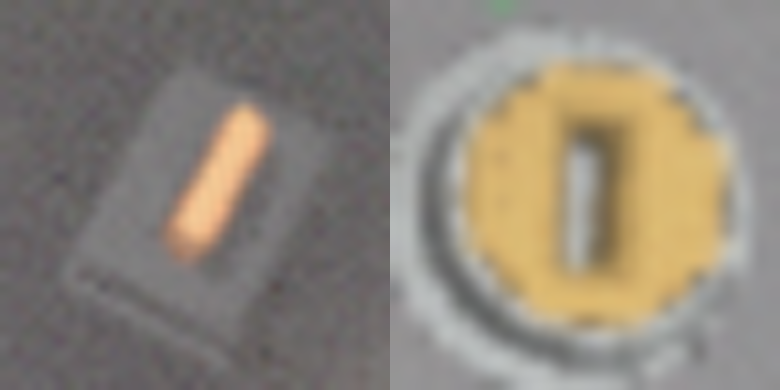

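Call:
step_arm(
  moves=[
    {"tx": 0, "rz": 0.09},
    {"rz": 0.09},
    {"rz": 0.03},
  ],
  hand=87,
)

```text
invalid input
```

The crop shows the key and stand tilted about 0.48 rad from image vertical, with the orange bow centred near (272.5,197). The slot is almost vertical at column 318.4.

```bash
python3 - <<'E'
from h import *
c=np.load('top0.npy',allow_pickle=True).item()
def yaw(a,b,z):
    p,q=onz(c,*a,z),onz(c,*b,z);d=p-q;return np.round([np.arctan2(d[1],d[0]),np.hypot(*d[:2])],3),np.round((p+q)/2,4)
f=lambda u,v:(253+u*36/390-.5,182+v*36/390-.5)
print('bow L',yaw(f(232,110),f(168,225),.068),'bow R',yaw(f(270,135),f(215,240),.068))
print('stand',yaw(f(180,70),f(68,275),.032),yaw(f(328,150),f(230,350),.032))
cs=[(180,70),(68,275),(328,150),(230,350)];print('stand centre',np.mean([onz(c,*f(*q),.028) for q in cs],0))
print('slot',yaw((318.2,205.5),(318.2,215.8),.06),'cons',yaw((301,190),(298,237),.034))
print('timer',onz(c,186,202,.022),'cup',onz(c,220.5,156,.061),'purple',onz(c,211,240,.014),'brown',onz(c,246,240,.014))
E
```

```text
bow L (array([-0.513,  0.032]), array([ 0.5313, -0.0779,  0.068 ])) bow R (array([-0.49 ,  0.029]), array([ 0.5265, -0.0878,  0.068 ]))
stand (array([-0.503,  0.058]), array([ 0.5362, -0.0627,  0.032 ])) (array([-0.466,  0.055]), array([ 0.517 , -0.1005,  0.032 ]))
stand centre [ 0.52723084 -0.0820032   0.028     ]
slot (array([-0.036,  0.027]), array([ 0.4971, -0.2001,  0.06  ])) cons (array([-0.091,  0.126]), array([ 0.4935, -0.1562,  0.034 ]))
timer [0.52500891 0.14532296 0.022     ] cup [0.64122406 0.05252176 0.061     ] purple [0.42436544 0.07781177 0.014     ] brown [ 0.42432506 -0.01504355  0.014     ]
```

Call:
step_arm(
  moves=[
    {"tx": 0, "ty": 0, "tz": 0, "rx": 0, "ry": 0, "rz": 0.09},
    {"tx": 0, "ty": 0, "tz": 0, "rx": 0, "ry": 0, "rz": 0.09},
    {"tx": 0, "ty": 0, "tz": 0, "rx": 0, "ry": 0, "rz": 0.027},
  ],
)

```text
time_s: 0.48
position: [0.2451, 0.6286, 0.226]
orientation: [3.141, -0.0, -0.79]
ft_force: [0.8, 0.5, 0.5]
width: 0.0876
gripper_force: 0.0
```

Call:
step_arm(
  moves=[
    {"tx": 1, "ty": 0.08, "tz": 0, "rx": 0, "ry": 0, "rz": 0},
    {"tx": 1, "ty": 0.08, "tz": 0, "rx": 0, "ry": 0, "rz": 0},
    {"tx": 1, "ty": 0.08, "tz": 0, "rx": 0, "ry": 0, "rz": 0},
    {"tx": 1, "ty": 0.08, "tz": 0, "rx": 0, "ry": 0, "rz": 0},
    {"tx": 1, "ty": 0.08, "tz": 0, "rx": 0, "ry": 0, "rz": 0},
    {"tx": 1, "ty": 0.08, "tz": 0, "rx": 0, "ry": 0, "rz": 0},
    {"tx": 1, "ty": 0.08, "tz": 0, "rx": 0, "ry": 0, "rz": 0},
    {"tx": 1, "ty": 0.08, "tz": 0, "rx": 0, "ry": 0, "rz": 0},
    {"tx": 1, "ty": 0.08, "tz": 0, "rx": 0, "ry": 0, "rz": 0},
    {"tx": 1, "ty": 0.08, "tz": 0, "rx": 0, "ry": 0, "rz": 0},
  ],
)

```text
time_s: 1.72
position: [0.5711, 0.2455, 0.2263]
orientation: [3.141, 0.0, -0.786]
ft_force: [1.6, 0.4, -0.2]
width: 0.0879
gripper_force: 0.0
```

Call:
step_arm(
  moves=[
    {"tx": 0.9, "ty": 0.08, "tz": 0, "rx": 0, "ry": 0, "rz": 0},
    {"tx": 0.9, "ty": 0.08, "tz": 0.3, "rx": 0, "ry": 0, "rz": 0},
    {"tx": 0.36, "ty": 0.02, "tz": 1, "rx": 0, "ry": 0, "rz": 0},
    {"tx": 0, "ty": 0, "tz": 1, "rx": 0, "ry": 0, "rz": 0},
    {"tx": 0, "ty": 0, "tz": 0, "rx": 0, "ry": 0, "rz": 0},
    {"tx": 0, "ty": 0, "tz": 0, "rx": 0, "ry": 0, "rz": 0},
  ],
)

```text
time_s: 2.48
position: [0.6413, 0.1646, 0.1133]
orientation: [-3.14, -0.001, -0.785]
ft_force: [1.1, 0.2, 1.0]
width: 0.0874
gripper_force: 0.0
```

```bash
python3 - <<'E'
from m import *
c=capture('side');save(c,'s1');print(state()['position'],state()['orientation'])
for u,v in((276,156),(246,186)):
    ce,a,r=blob(c,u,v,white,16);print(ce,a,onz(c,*ce,.0115))
E
```

```text
[0.64168507 0.16501198 0.11413415] [-3.13857552e+00 -1.52460396e-03 -7.84810176e-01]
[275.77729258 156.44104803] 229 [0.63872093 0.16340659 0.0115    ]
[246.42356688 186.27707006] 314 [0.52860422 0.04470637 0.0115    ]
```

Call:
step_arm(
  moves=[
    {"tx": -0.01, "ty": 0.07, "tz": 0.8, "rx": 0, "ry": 0, "rz": 0},
    {"tx": 0, "ty": 0, "tz": 0.7, "rx": 0, "ry": 0, "rz": 0},
    {"tx": 0, "ty": 0, "tz": 0.4, "rx": 0, "ry": 0, "rz": 0},
    {"tx": 0, "ty": 0, "tz": 0.28, "rx": 0, "ry": 0, "rz": 0},
    {"tx": 0, "ty": 0, "tz": 0, "rx": 0, "ry": 0, "rz": 0},
    {"tx": 0, "ty": 0, "tz": 0, "rx": 0, "ry": 0, "rz": 0},
  ],
)

```text
time_s: 3.28
position: [0.6384, 0.1626, 0.0041]
orientation: [-3.14, -0.001, -0.785]
ft_force: [-1.2, 0.1, -0.1]
width: 0.0881
gripper_force: 0.0
```

Call:
step_arm(
  moves=[
    {"tx": 0, "ty": 0, "tz": 0, "rx": 0, "ry": 0, "rz": 0},
    {"tx": 0, "ty": 0, "tz": 0, "rx": 0, "ry": 0, "rz": 0},
    {"tx": 0, "ty": 0, "tz": 0, "rx": 0, "ry": 0, "rz": 0},
    {"tx": 0, "ty": 0, "tz": 0, "rx": 0, "ry": 0, "rz": 0},
    {"tx": 0, "ty": 0, "tz": 0, "rx": 0, "ry": 0, "rz": 0},
    {"tx": 0, "ty": 0, "tz": 0, "rx": 0, "ry": 0, "rz": 0},
  ],
  hand=50,
  squeeze=15,
)

```text
time_s: 4.03
position: [0.6376, 0.162, 0.0028]
orientation: [-3.141, -0.0, -0.786]
ft_force: [-0.8, -0.0, 2.6]
width: 0.0592
gripper_force: 15.0
```

Call:
step_arm(
  moves=[
    {"tx": 0, "ty": 0, "tz": -0.6, "rx": 0, "ry": 0, "rz": 0},
    {"tx": 0, "ty": 0, "tz": -0.6, "rx": 0, "ry": 0, "rz": 0},
    {"tx": -0.5, "ty": -0.3, "tz": 0, "rx": 0, "ry": 0, "rz": 0},
    {"tx": -0.6, "ty": -0.4, "tz": 0, "rx": 0, "ry": 0, "rz": 0},
    {"tx": -0.6, "ty": -0.4, "tz": 0, "rx": 0, "ry": 0, "rz": 0},
    {"tx": -0.6, "ty": -0.4, "tz": 0, "rx": 0, "ry": 0, "rz": 0},
    {"tx": -0.44, "ty": -0.22, "tz": 0, "rx": 0, "ry": 0, "rz": 0},
    {"tx": 0, "ty": 0, "tz": 0.5, "rx": 0, "ry": 0, "rz": 0},
    {"tx": 0, "ty": 0, "tz": 0, "rx": 0, "ry": 0, "rz": 0},
    {"tx": 0, "ty": 0, "tz": 0, "rx": 0, "ry": 0, "rz": 0},
  ],
)

```text
time_s: 5.28
position: [0.6018, 0.3194, 0.038]
orientation: [3.141, -0.0, -0.786]
ft_force: [0.2, -0.6, -0.4]
width: 0.0589
gripper_force: 15.0
```

Call:
step_arm(
  moves=[
    {"tx": 0, "ty": 0, "tz": 0.25, "rx": 0, "ry": 0, "rz": 0},
    {"tx": 0, "ty": 0, "tz": 0.2, "rx": 0, "ry": 0, "rz": 0},
    {"tx": 0, "ty": 0, "tz": 0.11, "rx": 0, "ry": 0, "rz": 0},
    {"tx": 0, "ty": 0, "tz": 0, "rx": 0, "ry": 0, "rz": 0},
    {"tx": 0, "ty": 0, "tz": 0, "rx": 0, "ry": 0, "rz": 0},
  ],
)

```text
time_s: 5.9
position: [0.6016, 0.3197, 0.0095]
orientation: [-3.142, -0.0, -0.786]
ft_force: [-0.2, 0.1, 0.4]
width: 0.0586
gripper_force: 15.0
```

Call:
step_arm(
  moves=[
    {"tx": 0, "ty": 0, "tz": 0, "rx": 0, "ry": 0, "rz": 0},
    {"tx": 0, "ty": 0, "tz": 0, "rx": 0, "ry": 0, "rz": 0},
    {"tx": 0, "ty": 0, "tz": 0, "rx": 0, "ry": 0, "rz": 0},
    {"tx": 0, "ty": 0, "tz": 0, "rx": 0, "ry": 0, "rz": 0},
    {"tx": 0, "ty": 0, "tz": -0.5, "rx": 0, "ry": 0, "rz": 0},
    {"tx": 0, "ty": 0, "tz": -1, "rx": 0, "ry": 0, "rz": 0},
    {"tx": 0, "ty": 0, "tz": -0.6, "rx": 0, "ry": 0, "rz": 0},
  ],
  hand=80,
)

```text
time_s: 6.78
position: [0.6022, 0.3202, 0.1172]
orientation: [-3.139, -0.001, -0.785]
ft_force: [0.7, -0.1, -1.2]
width: 0.0797
gripper_force: 0.0
```

```bash
cat > d.py <<'E'
from m import *
def dishes(n,z):
    c=capture(n);im=c['pixels'].astype(int);h=cv2.cvtColor(c['pixels'],cv2.COLOR_RGB2HSV).astype(int)
    k,l,s,ce=cv2.connectedComponentsWithStats(white(im,h).astype(np.uint8))
    for i in range(1,k):
        p=onz(c,*ce[i],z)
        if 120<s[i,4]<700 and .3<p[0]<.75 and -.1<p[1]<.45: print(n,np.round(ce[i],1),s[i,2:],np.round(p,4))
    return c
if __name__=='__main__':
    import sys
    print(np.round(state()['position'],4),np.round(state()['orientation'],3))
    for n,z in(('top',.013),('side',.0115)): save(dishes(n,z),f'{n}_{sys.argv[1]}')
E
python3 d.py 1
```

```text
[0.6022 0.3202 0.1172] [-3.139e+00 -1.000e-03 -7.850e-01]
top [148.7 128.2] [ 38  23 443] [0.735 0.256 0.013]
top [127.1 227.2] [ 54 119 673] [0.4583 0.3018 0.013 ]
top [186.8 202.2] [ 29  30 402] [0.5259 0.1445 0.013 ]
top [222.9 201.9] [ 23  23 432] [0.5268 0.047  0.013 ]
side [237.3 136.3] [100  37 491] [0.5353 0.2892 0.0115]
side [299.9 138. ] [ 14  19 189] [0.7362 0.2442 0.0115]
side [241.4 164.9] [ 26  19 265] [0.5278 0.1413 0.0115]
side [284.5 180.8] [ 16  12 145] [0.6405 0.0489 0.0115]
side [246.5 186.3] [ 22  18 315] [0.5287 0.0447 0.0115]
```

Call:
step_arm(
  moves=[
    {"tx": 0.47, "ty": 0.82, "tz": 0, "rx": 0, "ry": 0, "rz": 0},
    {"tx": 0.47, "ty": 0.82, "tz": 0, "rx": 0, "ry": 0, "rz": 0},
    {"tx": 0.47, "ty": 0.82, "tz": 0, "rx": 0, "ry": 0, "rz": 0},
    {"tx": 0.47, "ty": 0.82, "tz": 0, "rx": 0, "ry": 0, "rz": 0},
    {"tx": 0.47, "ty": 0.82, "tz": 0, "rx": 0, "ry": 0, "rz": 0},
    {"tx": 0.47, "ty": 0.82, "tz": 0, "rx": 0, "ry": 0, "rz": 0},
    {"tx": 0, "ty": 0, "tz": 0.4, "rx": 0, "ry": 0, "rz": 0},
    {"tx": 0, "ty": 0, "tz": 0, "rx": 0, "ry": 0, "rz": 0},
    {"tx": 0, "ty": 0, "tz": 0, "rx": 0, "ry": 0, "rz": 0},
  ],
  hand=87,
)

```text
time_s: 8.0
position: [0.5274, 0.0464, 0.0948]
orientation: [3.141, -0.0, -0.785]
ft_force: [-0.1, -0.4, 0.1]
width: 0.0864
gripper_force: 0.0
```

```bash
python3 d.py 2
```

```text
[0.5274 0.0464 0.0948] [ 3.141 -0.    -0.785]
top [148.7 128.2] [ 38  23 443] [0.735 0.256 0.013]
top [115.4 189.4] [ 36  59 480] [0.5606 0.3385 0.013 ]
top [187.6 206.1] [ 26  21 269] [0.5152 0.1421 0.013 ]
top [149.2 248.5] [  9  58 207] [0.4019 0.2406 0.013 ]
side [256.  117.1] [ 22  32 128] [0.6157 0.3917 0.0115]
side [205.1 149.5] [ 63  42 322] [0.4251 0.236  0.0115]
side [299.9 138. ] [ 14  19 189] [0.7362 0.2442 0.0115]
side [246.3 165.5] [ 17  17 163] [0.5422 0.1358 0.0115]
side [284.5 180.8] [ 16  13 146] [0.6404 0.0491 0.0115]
side [246.5 186.3] [ 22  18 314] [0.5288 0.0447 0.0115]
```

B is still in place. I'll descend and grip it.

Call:
step_arm(
  moves=[
    {"tx": 0, "ty": 0, "tz": 0.7, "rx": 0, "ry": 0, "rz": 0},
    {"tx": 0, "ty": 0, "tz": 0.6, "rx": 0, "ry": 0, "rz": 0},
    {"tx": 0, "ty": 0, "tz": 0.34, "rx": 0, "ry": 0, "rz": 0},
    {"tx": 0, "ty": 0, "tz": 0.18, "rx": 0, "ry": 0, "rz": 0},
    {"tx": 0, "ty": 0, "tz": 0, "rx": 0, "ry": 0, "rz": 0},
    {"tx": 0, "ty": 0, "tz": 0, "rx": 0, "ry": 0, "rz": 0},
  ],
)

```text
time_s: 8.85
position: [0.5278, 0.0465, 0.0043]
orientation: [-3.14, -0.001, -0.785]
ft_force: [0.3, 0.6, 1.0]
width: 0.087
gripper_force: 0.0
```

Call:
step_arm(
  moves=[
    {"tx": 0, "ty": 0, "tz": 0, "rx": 0, "ry": 0, "rz": 0},
    {"tx": 0, "ty": 0, "tz": 0, "rx": 0, "ry": 0, "rz": 0},
    {"tx": 0, "ty": 0, "tz": 0, "rx": 0, "ry": 0, "rz": 0},
    {"tx": 0, "ty": 0, "tz": 0, "rx": 0, "ry": 0, "rz": 0},
    {"tx": 0, "ty": 0, "tz": 0, "rx": 0, "ry": 0, "rz": 0},
    {"tx": 0, "ty": 0, "tz": 0, "rx": 0, "ry": 0, "rz": 0},
  ],
  hand=50,
  squeeze=15,
)

```text
time_s: 9.6
position: [0.5273, 0.0461, 0.0038]
orientation: [-3.141, -0.0, -0.786]
ft_force: [-0.4, -0.1, 4.6]
width: 0.059
gripper_force: 15.0
```

Call:
step_arm(
  moves=[
    {"tx": 0, "ty": 0, "tz": -0.7, "rx": 0, "ry": 0, "rz": 0},
    {"tx": 0, "ty": 0, "tz": -0.7, "rx": 0, "ry": 0, "rz": 0},
    {"tx": -0.6, "ty": -0.32, "tz": 0, "rx": 0, "ry": 0, "rz": 0},
    {"tx": -0.8, "ty": -0.44, "tz": 0, "rx": 0, "ry": 0, "rz": 0},
    {"tx": -0.8, "ty": -0.44, "tz": 0, "rx": 0, "ry": 0, "rz": 0},
    {"tx": -0.8, "ty": -0.44, "tz": 0, "rx": 0, "ry": 0, "rz": 0},
    {"tx": -0.8, "ty": -0.44, "tz": 0, "rx": 0, "ry": 0, "rz": 0},
    {"tx": -0.6, "ty": -0.32, "tz": 0, "rx": 0, "ry": 0, "rz": 0},
    {"tx": -0.42, "ty": -0.22, "tz": 0, "rx": 0, "ry": 0, "rz": 0},
    {"tx": 0, "ty": 0, "tz": 0.4, "rx": 0, "ry": 0, "rz": 0},
  ],
)

```text
time_s: 10.85
position: [0.4498, 0.3116, 0.0544]
orientation: [-3.139, 0.0, -0.784]
ft_force: [0.3, -0.0, -1.2]
width: 0.0588
gripper_force: 15.0
```

Call:
step_arm(
  moves=[
    {"tx": 0, "ty": 0, "tz": 0.3, "rx": 0, "ry": 0, "rz": 0},
    {"tx": 0, "ty": 0, "tz": 0.2, "rx": 0, "ry": 0, "rz": 0},
    {"tx": 0, "ty": 0, "tz": 0, "rx": 0, "ry": 0, "rz": 0},
    {"tx": 0, "ty": 0, "tz": 0, "rx": 0, "ry": 0, "rz": 0},
  ],
)

```text
time_s: 11.35
position: [0.4499, 0.3091, 0.0289]
orientation: [-3.141, -0.0, -0.786]
ft_force: [1.0, -0.8, -0.9]
width: 0.0587
gripper_force: 15.0
```

Call:
step_arm(
  moves=[
    {"tx": 0, "ty": 0, "tz": 0.2, "rx": 0, "ry": 0, "rz": 0},
    {"tx": 0, "ty": 0, "tz": 0.18, "rx": 0, "ry": 0, "rz": 0},
    {"tx": 0, "ty": 0, "tz": 0, "rx": 0, "ry": 0, "rz": 0},
    {"tx": 0, "ty": 0, "tz": 0, "rx": 0, "ry": 0, "rz": 0},
  ],
)

```text
time_s: 11.85
position: [0.4493, 0.309, 0.0092]
orientation: [3.141, -0.0, -0.786]
ft_force: [-0.9, -0.0, -1.3]
width: 0.0589
gripper_force: 15.0
```

Call:
step_arm(
  moves=[
    {"tx": 0, "ty": 0, "tz": 0, "rx": 0, "ry": 0, "rz": 0},
    {"tx": 0, "ty": 0, "tz": 0, "rx": 0, "ry": 0, "rz": 0},
    {"tx": 0, "ty": 0, "tz": 0, "rx": 0, "ry": 0, "rz": 0},
    {"tx": 0, "ty": 0, "tz": 0, "rx": 0, "ry": 0, "rz": 0},
    {"tx": 0, "ty": 0, "tz": -0.5, "rx": 0, "ry": 0, "rz": 0},
    {"tx": 0, "ty": 0, "tz": -1, "rx": 0, "ry": 0, "rz": 0},
    {"tx": 0, "ty": 0, "tz": -1, "rx": 0, "ry": 0, "rz": 0},
  ],
  hand=80,
)

```text
time_s: 12.72
position: [0.4492, 0.3088, 0.1358]
orientation: [3.141, -0.0, -0.786]
ft_force: [0.6, 1.6, 0.3]
width: 0.08
gripper_force: 0.0
```

Call:
step_arm(
  moves=[
    {"tx": 0.836, "ty": 0.55, "tz": 0, "rx": 0, "ry": 0, "rz": 0},
    {"tx": 0.836, "ty": 0.55, "tz": 0, "rx": 0, "ry": 0, "rz": 0},
    {"tx": 0.836, "ty": 0.55, "tz": 0, "rx": 0, "ry": 0, "rz": 0},
    {"tx": 0.836, "ty": 0.55, "tz": 0, "rx": 0, "ry": 0, "rz": 0},
    {"tx": 0.836, "ty": 0.55, "tz": 0, "rx": 0, "ry": 0, "rz": 0},
    {"tx": 0.836, "ty": 0.55, "tz": 0, "rx": 0, "ry": 0, "rz": 0},
    {"tx": 0.836, "ty": 0.55, "tz": 0, "rx": 0, "ry": 0, "rz": 0},
    {"tx": 0.836, "ty": 0.55, "tz": 0, "rx": 0, "ry": 0, "rz": 0},
    {"tx": 0, "ty": 0, "tz": 0, "rx": 0, "ry": 0, "rz": -0.074},
    {"tx": 0, "ty": 0, "tz": 0, "rx": 0, "ry": 0, "rz": -0.074},
  ],
  hand=50,
)

```text
time_s: 13.98
position: [0.53, -0.0839, 0.1344]
orientation: [3.141, 0.0, -0.487]
ft_force: [0.4, -0.2, -0.7]
width: 0.0499
gripper_force: 0.0
```

Call:
step_arm(
  moves=[
    {"tx": 0, "ty": 0, "tz": 0, "rx": 0, "ry": 0, "rz": 0},
    {"tx": 0, "ty": 0, "tz": 0, "rx": 0, "ry": 0, "rz": 0},
  ],
)

```text
time_s: 14.22
position: [0.5301, -0.0827, 0.1346]
orientation: [-3.142, -0.0, -0.493]
ft_force: [-0.1, 0.1, 0.1]
width: 0.0502
gripper_force: 0.0
```

```bash
python3 d.py 3; python3 - <<'E'
import cv2,numpy as np
a=cv2.imread('pics/top_3.png')[140:290,90:310];b=cv2.imread('pics/side_3.png')[100:250,165:315]
cv2.imwrite('pics/v3.png',cv2.resize(np.hstack([a,b]),None,fx=2.1,fy=2.1,interpolation=2))
E
```

```text
[ 0.5301 -0.0827  0.1346] [-3.142 -0.    -0.493]
top [147.3 127.2] [ 38  19 394] [0.7379 0.2599 0.013 ]
top [205.4 157.9] [ 20  69 508] [0.6495 0.0963 0.013 ]
top [ 99.7 223.2] [  9 116 355] [0.4688 0.3752 0.013 ]
top [117.3 229.6] [ 12  26 198] [0.4518 0.3274 0.013 ]
side [205.  143.9] [ 71  30 280] [0.427  0.2656 0.0115]
side [210.9 134.5] [ 20  14 222] [0.45   0.3142 0.0115]
side [299.9 138. ] [ 14  19 189] [0.7362 0.2442 0.0115]
side [284.5 180.8] [ 16  13 145] [0.6405 0.0489 0.0115]
side [242.3 184.9] [ 36  19 286] [0.5179 0.0524 0.0115]
```

View pics/v3.png

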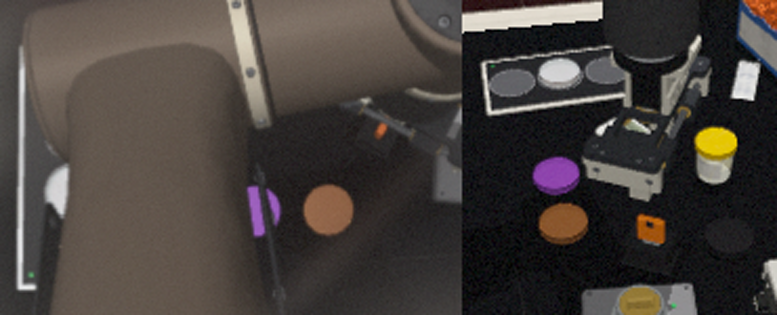

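Dish B sits on the plate at its mark (side view), and the key is still in its stand. I'll descend on the key.

Call:
step_arm(
  moves=[
    {"tx": 0, "ty": 0, "tz": 0.7, "rx": 0, "ry": 0, "rz": 0},
    {"tx": 0, "ty": 0, "tz": 0.6, "rx": 0, "ry": 0, "rz": 0},
    {"tx": 0, "ty": 0, "tz": 0.4, "rx": 0, "ry": 0, "rz": 0},
    {"tx": 0, "ty": 0, "tz": 0.22, "rx": 0, "ry": 0, "rz": 0},
    {"tx": 0, "ty": 0, "tz": 0, "rx": 0, "ry": 0, "rz": 0},
    {"tx": 0, "ty": 0, "tz": 0, "rx": 0, "ry": 0, "rz": 0},
  ],
)

```text
time_s: 15.08
position: [0.5309, -0.0828, 0.0394]
orientation: [-3.141, -0.001, -0.49]
ft_force: [0.5, -0.3, 1.1]
width: 0.0499
gripper_force: 0.0
```

Call:
step_arm(
  moves=[
    {"tx": 0, "ty": 0, "tz": 0, "rx": 0, "ry": 0, "rz": 0},
    {"tx": 0, "ty": 0, "tz": 0, "rx": 0, "ry": 0, "rz": 0},
    {"tx": 0, "ty": 0, "tz": 0, "rx": 0, "ry": 0, "rz": 0},
    {"tx": 0, "ty": 0, "tz": 0, "rx": 0, "ry": 0, "rz": 0},
    {"tx": 0, "ty": 0, "tz": 0, "rx": 0, "ry": 0, "rz": 0},
    {"tx": 0, "ty": 0, "tz": 0, "rx": 0, "ry": 0, "rz": 0},
    {"tx": 0, "ty": 0, "tz": 0, "rx": 0, "ry": 0, "rz": 0},
  ],
  hand=4,
  squeeze=12,
)

```text
time_s: 15.95
position: [0.5302, -0.0829, 0.0386]
orientation: [3.142, 0.0, -0.49]
ft_force: [0.3, -0.4, 1.8]
width: 0.0098
gripper_force: 12.0
```

Call:
step_arm(
  moves=[
    {"tx": 0, "ty": 0, "tz": -0.5, "rx": 0, "ry": 0, "rz": 0},
    {"tx": 0, "ty": 0, "tz": -0.7, "rx": 0, "ry": 0, "rz": 0},
    {"tx": 0, "ty": 0, "tz": -0.7, "rx": 0, "ry": 0, "rz": 0},
    {"tx": 0, "ty": 0, "tz": 0, "rx": 0, "ry": 0, "rz": -0.072},
    {"tx": 0, "ty": 0, "tz": 0, "rx": 0, "ry": 0, "rz": -0.072},
    {"tx": 0, "ty": 0, "tz": 0, "rx": 0, "ry": 0, "rz": -0.072},
    {"tx": -0.13, "ty": 0.6, "tz": 0, "rx": 0, "ry": 0, "rz": 0},
    {"tx": -0.13, "ty": 0.6, "tz": 0, "rx": 0, "ry": 0, "rz": 0},
    {"tx": -0.13, "ty": 0.6, "tz": 0, "rx": 0, "ry": 0, "rz": 0},
    {"tx": -0.13, "ty": 0.58, "tz": 0, "rx": 0, "ry": 0, "rz": 0},
  ],
  squeeze=30,
)

```text
time_s: 17.2
position: [0.4969, -0.201, 0.1334]
orientation: [-3.142, 0.0, -0.058]
ft_force: [-0.2, -0.1, -0.2]
width: 0.0099
gripper_force: 30.0
```

Call:
step_arm(
  moves=[
    {"tx": 0, "ty": 0, "tz": 0, "rx": 0, "ry": 0, "rz": 0},
    {"tx": 0, "ty": 0, "tz": 0, "rx": 0, "ry": 0, "rz": 0},
    {"tx": 0, "ty": 0, "tz": 0, "rx": 0, "ry": 0, "rz": 0},
  ],
)

```text
time_s: 17.58
position: [0.4976, -0.1996, 0.1335]
orientation: [-3.142, -0.0, -0.057]
ft_force: [-0.5, 0.4, 0.0]
width: 0.0098
gripper_force: 30.0
```

```bash
python3 - <<'E'
from m import *
s=state();print(s['position'],s['orientation'],s['width'])
c=capture('side');save(c,'k1')
p=s['position'];print('exp bow centre',proj(c,[p[0],p[1],p[2]+.01]),'key tip',proj(c,[p[0],p[1],p[2]-.0286]),'slot',proj(c,[.4975,-.2,.06]))
cv2.imwrite('pics/k1c.png',cv2.resize(c['pixels'][190:270,200:300,::-1],None,fx=6,fy=6,interpolation=2))
E
```

```text
[ 0.497597   -0.1996117   0.13354754] [-3.14153987e+00 -4.79268876e-05 -5.70495446e-02] 0.009778432804136273
exp bow centre [248.23597075 219.51629224] key tip [248.47286915 231.2066149 ] slot [248.71507748 244.0654465 ]
```

View pics/k1c.png

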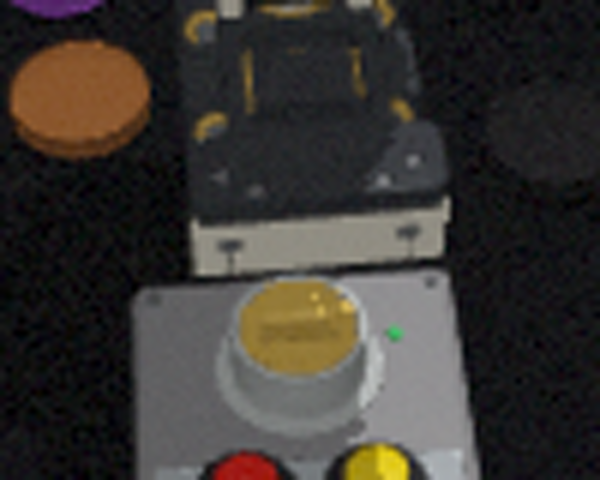

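The gripper body hides the key, which is consistent with the geometry. The slot appears at about (249.5,245), matching the estimate. I'll go down slowly and watch the force.

Call:
step_arm(
  moves=[
    {"tx": 0, "ty": 0, "tz": 0.4, "rx": 0, "ry": 0, "rz": 0},
    {"tx": 0, "ty": 0, "tz": 0.4, "rx": 0, "ry": 0, "rz": 0},
    {"tx": 0.01, "ty": 0, "tz": 0.06, "rx": 0, "ry": 0, "rz": 0},
    {"tx": 0, "ty": 0, "tz": 0.06, "rx": 0, "ry": 0, "rz": 0},
    {"tx": 0, "ty": 0, "tz": 0.06, "rx": 0, "ry": 0, "rz": 0},
    {"tx": 0, "ty": 0, "tz": 0, "rx": 0, "ry": 0, "rz": 0},
  ],
)

```text
time_s: 18.38
position: [0.498, -0.2002, 0.0848]
orientation: [-3.142, -0.0, -0.058]
ft_force: [0.3, -0.2, 0.1]
width: 0.0101
gripper_force: 30.0
```

Already about 4 mm below the mouth with no force.

Call:
step_arm(
  moves=[
    {"tx": 0, "ty": 0, "tz": 0.06, "rx": 0, "ry": 0, "rz": 0},
    {"tx": 0, "ty": 0, "tz": 0.06, "rx": 0, "ry": 0, "rz": 0},
    {"tx": 0, "ty": 0, "tz": 0.06, "rx": 0, "ry": 0, "rz": 0},
    {"tx": 0, "ty": 0, "tz": 0, "rx": 0, "ry": 0, "rz": 0},
  ],
)

```text
time_s: 18.88
position: [0.4976, -0.2002, 0.0752]
orientation: [3.142, 0.001, -0.058]
ft_force: [-0.8, -0.2, -1.1]
width: 0.0096
gripper_force: 30.0
```

Call:
step_arm(
  moves=[
    {"tx": 0, "ty": 0, "tz": 0.06, "rx": 0, "ry": 0, "rz": 0},
    {"tx": 0, "ty": 0, "tz": 0.06, "rx": 0, "ry": 0, "rz": 0},
    {"tx": 0, "ty": 0, "tz": 0.04, "rx": 0, "ry": 0, "rz": 0},
    {"tx": 0, "ty": 0, "tz": 0.02, "rx": 0, "ry": 0, "rz": 0},
    {"tx": 0, "ty": 0, "tz": 0, "rx": 0, "ry": 0, "rz": 0},
  ],
)

```text
time_s: 19.5
position: [0.4979, -0.2002, 0.0666]
orientation: [3.142, -0.0, -0.058]
ft_force: [-1.0, -0.2, 0.4]
width: 0.0101
gripper_force: 30.0
```

Call:
step_arm(
  moves=[
    {"tx": 0, "ty": 0, "tz": 0.02, "rx": 0, "ry": 0, "rz": 0},
    {"tx": 0, "ty": 0, "tz": 0.02, "rx": 0, "ry": 0, "rz": 0},
    {"tx": 0, "ty": 0, "tz": 0, "rx": 0, "ry": 0, "rz": 0},
  ],
)

```text
time_s: 19.88
position: [0.4981, -0.2003, 0.0664]
orientation: [3.141, -0.001, -0.057]
ft_force: [-6.0, 4.4, 18.1]
width: 0.0097
gripper_force: 30.0
```

Seated, with a contact force of 18 N. I'll relax slightly and turn clockwise.

Call:
step_arm(
  moves=[
    {"tx": 0, "ty": 0, "tz": -0.02, "rx": 0, "ry": 0, "rz": 0},
    {"tx": 0, "ty": 0, "tz": 0, "rx": 0, "ry": 0, "rz": 0.07},
    {"tx": 0, "ty": 0, "tz": 0, "rx": 0, "ry": 0, "rz": 0.07},
    {"tx": 0, "ty": 0, "tz": 0, "rx": 0, "ry": 0, "rz": 0.07},
    {"tx": 0, "ty": 0, "tz": 0, "rx": 0, "ry": 0, "rz": 0.07},
    {"tx": 0, "ty": 0, "tz": 0, "rx": 0, "ry": 0, "rz": 0.07},
    {"tx": 0, "ty": 0, "tz": 0, "rx": 0, "ry": 0, "rz": 0},
  ],
)

```text
time_s: 20.75
position: [0.4987, -0.2003, 0.0665]
orientation: [-3.141, -0.002, -0.759]
ft_force: [-1.0, 1.0, 6.6]
width: 0.0099
gripper_force: 30.0
```

```bash
python3 -c "
from h import *
s=state();print(s['orientation'],s['ft_torque'],s['ft_force'])"
```

```text
[-3.14064340e+00 -1.59475988e-03 -7.59357632e-01] [ 0.36385055  0.39712617 -0.0391096 ] [-0.95763797  0.98404611  6.59133465]
```

Call:
step_arm(
  moves=[
    {"tx": 0, "ty": 0, "tz": 0, "rx": 0, "ry": 0, "rz": 0.07},
    {"tx": 0, "ty": 0, "tz": 0, "rx": 0, "ry": 0, "rz": 0.07},
    {"tx": 0, "ty": 0, "tz": 0, "rx": 0, "ry": 0, "rz": 0.07},
    {"tx": 0, "ty": 0, "tz": 0, "rx": 0, "ry": 0, "rz": 0.07},
    {"tx": 0, "ty": 0, "tz": 0, "rx": 0, "ry": 0, "rz": 0.04},
    {"tx": 0, "ty": 0, "tz": 0, "rx": 0, "ry": 0, "rz": 0.02},
    {"tx": 0, "ty": 0, "tz": 0, "rx": 0, "ry": 0, "rz": 0},
  ],
)

```text
time_s: 21.62
position: [0.4983, -0.2005, 0.0665]
orientation: [-3.141, -0.001, -1.438]
ft_force: [-2.2, -0.3, 7.2]
width: 0.0098
gripper_force: 30.0
```

```bash
python3 -c "
from h import *
s=state();print(s['orientation'],s['ft_torque'],s['ft_force'])"
```

```text
[-3.14057600e+00 -7.64491336e-04 -1.43794436e+00] [0.02535352 0.72465075 0.03829406] [-2.18171205 -0.26472631  7.2359048 ]
```

Call:
step_arm(
  moves=[
    {"tx": 0, "ty": 0, "tz": 0, "rx": 0, "ry": 0, "rz": 0.03},
    {"tx": 0, "ty": 0, "tz": 0, "rx": 0, "ry": 0, "rz": 0.03},
    {"tx": 0, "ty": 0, "tz": 0, "rx": 0, "ry": 0, "rz": 0},
  ],
)

```text
time_s: 22.0
position: [0.4983, -0.2005, 0.0665]
orientation: [-3.141, -0.001, -1.558]
ft_force: [-2.5, -0.5, 7.9]
width: 0.0094
gripper_force: 30.0
```

```bash
python3 -c "
from h import *
s=state();print(s['orientation'],s['ft_torque'],s['ft_force'],s['qpos'],s['effort'])"
```

```text
[-3.14060675e+00 -6.43689601e-04 -1.55819928e+00] [ 0.03291057  0.75885378 -0.01400104] [-2.49162702 -0.49404079  7.91438887] [-0.01701257  0.29574647 -0.49587862  0.00087499 -0.77816691  0.02898708] [  0.58415109 -42.38690257  20.94849944   4.41902161   0.85738689
  -0.36578645]
```

Call:
step_arm(
  moves=[
    {"tx": 0, "ty": 0, "tz": 0, "rx": 0, "ry": 0, "rz": 0.03},
    {"tx": 0, "ty": 0, "tz": 0, "rx": 0, "ry": 0, "rz": 0.03},
    {"tx": 0, "ty": 0, "tz": 0, "rx": 0, "ry": 0, "rz": 0},
    {"tx": 0, "ty": 0, "tz": 0, "rx": 0, "ry": 0, "rz": 0},
  ],
)

```text
time_s: 22.5
position: [0.4982, -0.2005, 0.0665]
orientation: [-3.141, -0.001, -1.676]
ft_force: [-3.0, 0.7, 8.1]
width: 0.0104
gripper_force: 30.8
```

```bash
python3 - <<'E'
from m import *
s=state();print(s['orientation'],s['ft_torque'],s['ft_force'],s['effort'][5],s['qpos'][5])
c=capture('top');save(c,'t5');d=capture('side');save(d,'s5')
a=cv2.resize(c['pixels'][190:235,290:350,::-1],(400,300),interpolation=2);b=cv2.resize(d['pixels'][215:275,210:290,::-1],(400,300),interpolation=2)
cv2.imwrite('pics/v5.png',np.hstack([a,b]))
E
```

```text
[-3.14070000e+00 -7.21731357e-04 -1.67615074e+00] [0.07636583 0.83894676 0.65544816] [-2.95230652  0.71542448  8.08201482] -0.654683243483305 -0.08937132307258504
```

View pics/v5.png

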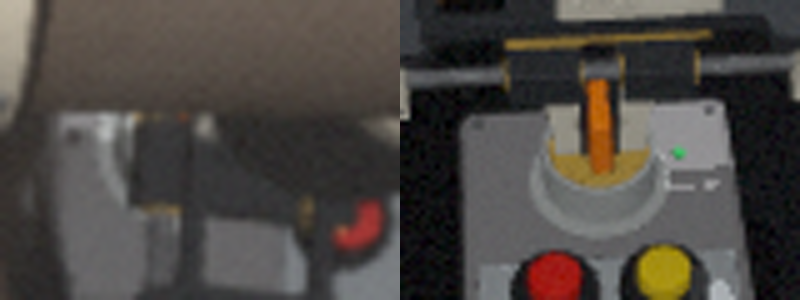

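The torque jumped to 0.66 N m, so the key is at the stop. The side view shows the bow on the barrel, turned edge-on at (249,240). I'll release and lift.

Call:
step_arm(
  moves=[
    {"tx": 0, "ty": 0, "tz": 0, "rx": 0, "ry": 0, "rz": -0.01},
    {"tx": 0, "ty": 0, "tz": 0, "rx": 0, "ry": 0, "rz": 0},
    {"tx": 0, "ty": 0, "tz": 0, "rx": 0, "ry": 0, "rz": 0},
    {"tx": 0, "ty": 0, "tz": 0, "rx": 0, "ry": 0, "rz": 0},
    {"tx": 0, "ty": 0, "tz": 0, "rx": 0, "ry": 0, "rz": 0},
    {"tx": 0, "ty": 0, "tz": -0.3, "rx": 0, "ry": 0, "rz": 0},
    {"tx": 0, "ty": 0, "tz": -0.8, "rx": 0, "ry": 0, "rz": 0},
    {"tx": 0, "ty": 0, "tz": -0.8, "rx": 0, "ry": 0, "rz": 0},
    {"tx": 0, "ty": 0, "tz": 0, "rx": 0, "ry": 0, "rz": 0},
  ],
  hand=35,
)

```text
time_s: 23.72
position: [0.5002, -0.2006, 0.1651]
orientation: [-3.134, -0.0, -1.657]
ft_force: [0.6, -0.5, -0.8]
width: 0.0352
gripper_force: 0.0
```

```bash
python3 - <<'E'
from m import *
d=capture('side');save(d,'s6');print(state()['position'])
h=cv2.cvtColor(d['pixels'],cv2.COLOR_RGB2HSV).astype(int)
b=cv2.resize(d['pixels'][200:300,200:300,::-1],(500,500),interpolation=2);cv2.imwrite('pics/v6.png',b)
E
```

```text
[ 0.49893817 -0.20031271  0.16301638]
```

View pics/v6.png

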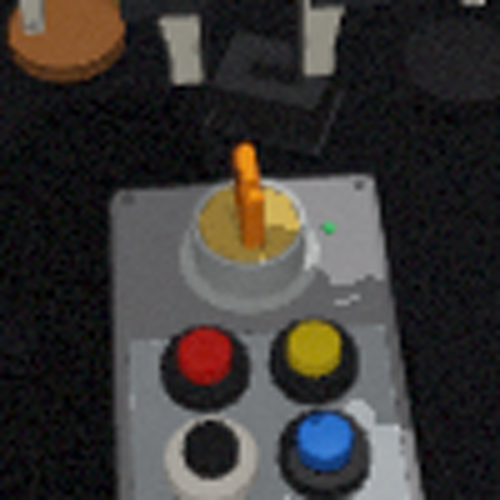

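Key seated and turned (orange bow at crop (250,200)). Next, the buttons with closed fingers, starting with yellow.

Call:
step_arm(
  moves=[
    {"tx": 0.65, "ty": -0.23, "tz": 0, "rx": 0, "ry": 0, "rz": 0},
    {"tx": 0.65, "ty": -0.23, "tz": 0, "rx": 0, "ry": 0, "rz": 0},
    {"tx": 0, "ty": 0, "tz": 0.7, "rx": 0, "ry": 0, "rz": 0},
    {"tx": 0, "ty": 0, "tz": 0.7, "rx": 0, "ry": 0, "rz": 0},
    {"tx": 0, "ty": 0, "tz": 0.4, "rx": 0, "ry": 0, "rz": 0},
    {"tx": 0, "ty": 0, "tz": 0, "rx": 0, "ry": 0, "rz": 0},
    {"tx": 0, "ty": 0, "tz": 0, "rx": 0, "ry": 0, "rz": 0},
  ],
  hand=0,
  squeeze=10,
)

```text
time_s: 24.65
position: [0.5155, -0.2671, 0.0711]
orientation: [-3.141, -0.0, -1.658]
ft_force: [0.6, -0.6, 0.1]
width: 0.0006
gripper_force: 0.0
```

```bash
python3 - <<'E'
from m import *
d=capture('side');s=state();print(s['position'],s['orientation'])
b=cv2.resize(d['pixels'][200:350,200:310,::-1],(440,600),interpolation=2);cv2.imwrite('pics/v7.png',b)
E
```

```text
[ 0.51572289 -0.26711227  0.07151622] [-3.14040587e+00 -2.88685953e-04 -1.65756192e+00]
```

View pics/v7.png

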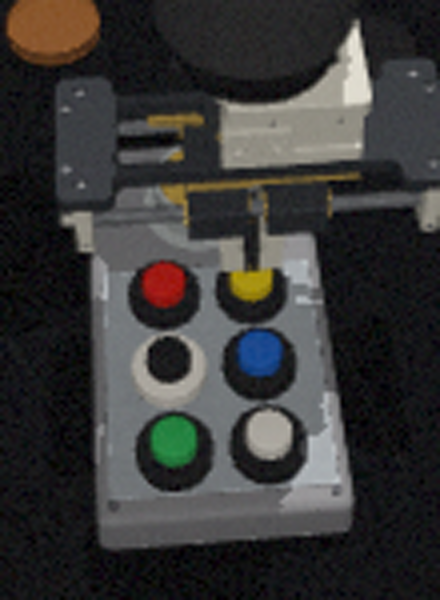

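The closed fingertips sit centred above yellow (crop (252,270)). I'll probe down to find the contact height.

Call:
step_arm(
  moves=[
    {"tx": 0, "ty": 0, "tz": 0.3, "rx": 0, "ry": 0, "rz": 0},
    {"tx": 0, "ty": 0, "tz": 0.1, "rx": 0, "ry": 0, "rz": 0},
    {"tx": 0, "ty": 0, "tz": 0.04, "rx": 0, "ry": 0, "rz": 0},
    {"tx": 0, "ty": 0, "tz": 0, "rx": 0, "ry": 0, "rz": 0},
  ],
)

```text
time_s: 25.2
position: [0.5155, -0.267, 0.0501]
orientation: [-3.141, -0.0, -1.657]
ft_force: [-3.8, 3.0, 14.5]
width: 0.0007
gripper_force: 7.4
```

Call:
step_arm(
  moves=[
    {"tx": 0, "ty": 0, "tz": -0.02, "rx": 0, "ry": 0, "rz": 0},
    {"tx": 0, "ty": 0, "tz": 0, "rx": 0, "ry": 0, "rz": 0},
    {"tx": 0, "ty": 0, "tz": 0, "rx": 0, "ry": 0, "rz": 0},
  ],
)

```text
time_s: 25.58
position: [0.5155, -0.267, 0.0502]
orientation: [-3.141, -0.0, -1.657]
ft_force: [-1.6, 3.2, 8.1]
width: 0.0005
gripper_force: 4.2
```

Call:
step_arm(
  moves=[
    {"tx": 0, "ty": 0, "tz": -0.06, "rx": 0, "ry": 0, "rz": 0},
    {"tx": 0, "ty": 0, "tz": 0, "rx": 0, "ry": 0, "rz": 0},
    {"tx": 0, "ty": 0, "tz": 0, "rx": 0, "ry": 0, "rz": 0},
  ],
)

```text
time_s: 25.95
position: [0.5155, -0.2669, 0.0525]
orientation: [-3.141, 0.0, -1.658]
ft_force: [1.8, 1.4, 3.4]
width: 0.0007
gripper_force: 1.4
```

Call:
step_arm(
  moves=[
    {"tx": 0, "ty": 0, "tz": -0.2, "rx": 0, "ry": 0, "rz": 0},
    {"tx": 0, "ty": 0, "tz": 0, "rx": 0, "ry": 0, "rz": 0},
    {"tx": 0, "ty": 0, "tz": 0, "rx": 0, "ry": 0, "rz": 0},
  ],
)

```text
time_s: 26.32
position: [0.5147, -0.267, 0.0624]
orientation: [3.141, 0.0, -1.658]
ft_force: [0.2, -0.0, -0.2]
width: 0.0005
gripper_force: 0.0
```

Spring force above a hard stop at 0.050, so yellow was fully pressed. Next, blue.

Call:
step_arm(
  moves=[
    {"tx": 0.94, "ty": -0.04, "tz": -0.1, "rx": 0, "ry": 0, "rz": 0},
    {"tx": 0, "ty": 0, "tz": 0, "rx": 0, "ry": 0, "rz": 0},
    {"tx": 0, "ty": 0, "tz": 0, "rx": 0, "ry": 0, "rz": 0},
    {"tx": 0, "ty": 0, "tz": 0.16, "rx": 0, "ry": 0, "rz": 0},
    {"tx": 0, "ty": 0, "tz": 0.1, "rx": 0, "ry": 0, "rz": 0},
    {"tx": 0, "ty": 0, "tz": 0.09, "rx": 0, "ry": 0, "rz": 0},
    {"tx": 0, "ty": 0, "tz": 0, "rx": 0, "ry": 0, "rz": 0},
    {"tx": 0, "ty": 0, "tz": 0, "rx": 0, "ry": 0, "rz": 0},
  ],
)

```text
time_s: 27.32
position: [0.5129, -0.3134, 0.0503]
orientation: [3.141, 0.0, -1.657]
ft_force: [-2.4, 4.5, 6.5]
width: 0.0001
gripper_force: 3.2
```

Call:
step_arm(
  moves=[
    {"tx": 0, "ty": 0, "tz": -0.3, "rx": 0, "ry": 0, "rz": 0},
    {"tx": 0, "ty": 0, "tz": 0, "rx": 0, "ry": 0, "rz": 0},
    {"tx": -0.94, "ty": 0.03, "tz": 0, "rx": 0, "ry": 0, "rz": 0},
    {"tx": 0, "ty": 0, "tz": 0, "rx": 0, "ry": 0, "rz": 0},
    {"tx": 0, "ty": 0, "tz": 0, "rx": 0, "ry": 0, "rz": 0},
    {"tx": 0, "ty": 0, "tz": 0.15, "rx": 0, "ry": 0, "rz": 0},
    {"tx": 0, "ty": 0, "tz": 0.1, "rx": 0, "ry": 0, "rz": 0},
    {"tx": 0, "ty": 0, "tz": 0.06, "rx": 0, "ry": 0, "rz": 0},
    {"tx": 0, "ty": 0, "tz": 0, "rx": 0, "ry": 0, "rz": 0},
    {"tx": 0, "ty": 0, "tz": 0, "rx": 0, "ry": 0, "rz": 0},
  ],
)

```text
time_s: 28.58
position: [0.5157, -0.2676, 0.0502]
orientation: [-3.141, -0.001, -1.658]
ft_force: [-2.1, 1.2, 9.3]
width: 0.0004
gripper_force: 4.4
```

Call:
step_arm(
  moves=[
    {"tx": 0, "ty": 0, "tz": -0.3, "rx": 0, "ry": 0, "rz": 0},
    {"tx": 0, "ty": 0, "tz": 0, "rx": 0, "ry": 0, "rz": 0},
    {"tx": 0.94, "ty": -0.02, "tz": 0, "rx": 0, "ry": 0, "rz": 0},
    {"tx": 0.93, "ty": -0.01, "tz": 0, "rx": 0, "ry": 0, "rz": 0},
    {"tx": 0, "ty": 0, "tz": 0, "rx": 0, "ry": 0, "rz": 0},
    {"tx": 0, "ty": 0, "tz": 0.15, "rx": 0, "ry": 0, "rz": 0},
    {"tx": 0, "ty": 0, "tz": 0.1, "rx": 0, "ry": 0, "rz": 0},
    {"tx": 0, "ty": 0, "tz": 0.05, "rx": 0, "ry": 0, "rz": 0},
    {"tx": 0, "ty": 0, "tz": 0, "rx": 0, "ry": 0, "rz": 0},
    {"tx": 0, "ty": 0, "tz": 0, "rx": 0, "ry": 0, "rz": 0},
  ],
)

```text
time_s: 29.82
position: [0.5088, -0.3597, 0.0503]
orientation: [3.141, -0.0, -1.656]
ft_force: [-3.3, 0.1, 6.8]
width: 0.0004
gripper_force: 3.8
```

White is down. Next, blue.

Call:
step_arm(
  moves=[
    {"tx": 0, "ty": 0, "tz": -0.3, "rx": 0, "ry": 0, "rz": 0},
    {"tx": 0, "ty": 0, "tz": 0, "rx": 0, "ry": 0, "rz": 0},
    {"tx": -0.94, "ty": 0.01, "tz": 0, "rx": 0, "ry": 0, "rz": 0},
    {"tx": 0, "ty": 0, "tz": 0, "rx": 0, "ry": 0, "rz": 0},
    {"tx": 0, "ty": 0, "tz": 0, "rx": 0, "ry": 0, "rz": 0},
    {"tx": 0, "ty": 0, "tz": 0.15, "rx": 0, "ry": 0, "rz": 0},
    {"tx": 0, "ty": 0, "tz": 0.1, "rx": 0, "ry": 0, "rz": 0},
    {"tx": 0, "ty": 0, "tz": 0.06, "rx": 0, "ry": 0, "rz": 0},
    {"tx": 0, "ty": 0, "tz": 0, "rx": 0, "ry": 0, "rz": 0},
    {"tx": 0, "ty": 0, "tz": 0, "rx": 0, "ry": 0, "rz": 0},
  ],
)

```text
time_s: 31.08
position: [0.5127, -0.314, 0.0502]
orientation: [-3.141, -0.001, -1.658]
ft_force: [-2.2, 2.2, 12.0]
width: 0.0004
gripper_force: 6.1
```

Call:
step_arm(
  moves=[
    {"tx": 0, "ty": 0, "tz": -0.3, "rx": 0, "ry": 0, "rz": 0},
    {"tx": 0, "ty": 0, "tz": 0, "rx": 0, "ry": 0, "rz": 0},
    {"tx": 0.94, "ty": -0.01, "tz": 0, "rx": 0, "ry": 0, "rz": 0},
    {"tx": 0, "ty": 0, "tz": 0, "rx": 0, "ry": 0, "rz": 0},
    {"tx": 0, "ty": 0, "tz": 0, "rx": 0, "ry": 0, "rz": 0},
    {"tx": 0, "ty": 0, "tz": 0.15, "rx": 0, "ry": 0, "rz": 0},
    {"tx": 0, "ty": 0, "tz": 0.1, "rx": 0, "ry": 0, "rz": 0},
    {"tx": 0, "ty": 0, "tz": 0.05, "rx": 0, "ry": 0, "rz": 0},
    {"tx": 0, "ty": 0, "tz": 0, "rx": 0, "ry": 0, "rz": 0},
    {"tx": 0, "ty": 0, "tz": 0, "rx": 0, "ry": 0, "rz": 0},
  ],
)

```text
time_s: 32.33
position: [0.5092, -0.3598, 0.0502]
orientation: [-3.141, -0.0, -1.657]
ft_force: [-3.7, 2.5, 12.4]
width: 0.0002
gripper_force: 5.7
```

White is down. Before green I'll lift high and check that the dishes are still on the plate.

Call:
step_arm(
  moves=[
    {"tx": 0, "ty": 0, "tz": -0.5, "rx": 0, "ry": 0, "rz": 0},
    {"tx": 0, "ty": 0, "tz": -1, "rx": 0, "ry": 0, "rz": 0},
    {"tx": 0, "ty": 0, "tz": 0, "rx": 0, "ry": 0, "rz": 0},
  ],
)

```text
time_s: 32.7
position: [0.5114, -0.361, 0.1281]
orientation: [-3.135, -0.002, -1.657]
ft_force: [0.0, -0.1, -0.5]
width: 0.001
gripper_force: 0.0
```

```bash
python3 d.py 8;python3 - <<'E'
import cv2
a=cv2.imread('pics/side_8.png')[90:345,165:325];cv2.imwrite('pics/v8.png',cv2.resize(a,None,fx=2.3,fy=2.3,interpolation=2))
E
```

```text
[ 0.5114 -0.361   0.1281] [-3.135e+00 -2.000e-03 -1.657e+00]
top [148.7 128.2] [ 38  23 443] [0.735 0.256 0.013]
top [185.3 201.4] [ 30  30 505] [0.528  0.1484 0.013 ]
top [123.5 230.4] [ 26  26 526] [0.4498 0.3108 0.013 ]
side [197.4 143.8] [ 62  30 232] [0.4026 0.2702 0.0115]
side [210.9 134.5] [ 20  14 223] [0.4501 0.3141 0.0115]
```

View pics/v8.png

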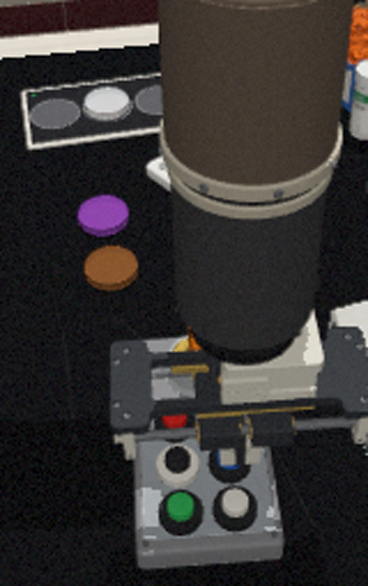

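```bash
python3 - <<'E'
from m import *
c=np.load('top0.npy',allow_pickle=True).item();im=cv2.imread('pics/top_8.png')
for p in [(.602,.32,.02),(.449,.309,.02),(.638,.1625,.013),(.527,.046,.013)]:
    u,v=np.round(proj(c,p)).astype(int);print(p,u,v,im[v-3:v+4,u-3:u+4].mean((0,1)).round())
cv2.imwrite('pics/v9.png',cv2.resize(im[90:290,60:300],None,fx=2.5,fy=2.5,interpolation=2))
E
```

```text
(0.602, 0.32, 0.02) 122 174 [213. 211. 212.]
(0.449, 0.309, 0.02) 123 230 [216. 215. 215.]
(0.638, 0.1625, 0.013) 181 162 [46. 46. 48.]
(0.527, 0.046, 0.013) 223 202 [39. 37. 41.]
```

View pics/v9.png

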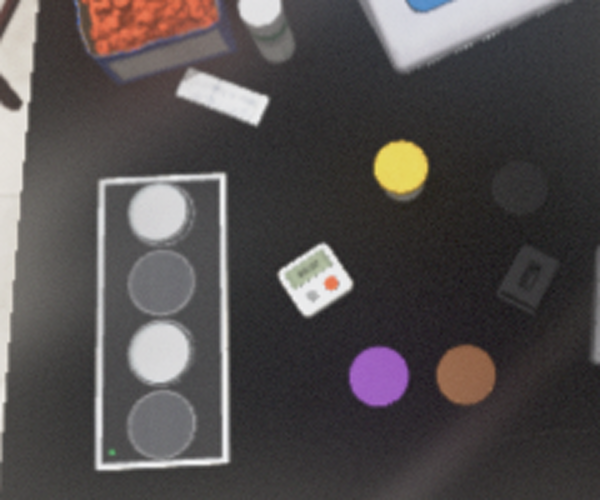

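Both dishes are on the plate (crop (160,213) and (160,352)), and the cup and timer are in place. Now green.

Call:
step_arm(
  moves=[
    {"tx": 0.02, "ty": 0.97, "tz": 0, "rx": 0, "ry": 0, "rz": 0},
    {"tx": 0, "ty": 0, "tz": 0.5, "rx": 0, "ry": 0, "rz": 0},
    {"tx": 0, "ty": 0, "tz": 0.6, "rx": 0, "ry": 0, "rz": 0},
    {"tx": 0, "ty": 0, "tz": 0.08, "rx": 0, "ry": 0, "rz": 0},
    {"tx": 0, "ty": 0, "tz": 0, "rx": 0, "ry": 0, "rz": 0},
    {"tx": 0, "ty": 0, "tz": 0, "rx": 0, "ry": 0, "rz": 0},
  ],
)

```text
time_s: 33.55
position: [0.4613, -0.3573, 0.0659]
orientation: [-3.141, -0.0, -1.657]
ft_force: [-0.3, -0.3, 0.2]
width: 0.0003
gripper_force: 0.0
```

Call:
step_arm(
  moves=[
    {"tx": 0, "ty": 0, "tz": 0.15, "rx": 0, "ry": 0, "rz": 0},
    {"tx": 0, "ty": 0, "tz": 0.12, "rx": 0, "ry": 0, "rz": 0},
    {"tx": 0, "ty": 0, "tz": 0.06, "rx": 0, "ry": 0, "rz": 0},
    {"tx": 0, "ty": 0, "tz": 0, "rx": 0, "ry": 0, "rz": 0},
    {"tx": 0, "ty": 0, "tz": 0, "rx": 0, "ry": 0, "rz": 0},
  ],
)

```text
time_s: 34.17
position: [0.4612, -0.3573, 0.0501]
orientation: [-3.14, -0.001, -1.657]
ft_force: [-1.8, 3.6, 14.5]
width: -0.0
gripper_force: 7.2
```

Call:
step_arm(
  moves=[
    {"tx": 0, "ty": 0, "tz": -0.4, "rx": 0, "ry": 0, "rz": 0},
    {"tx": 0, "ty": 0, "tz": -1, "rx": 0, "ry": 0, "rz": 0},
    {"tx": 0, "ty": 0, "tz": -1, "rx": 0, "ry": 0, "rz": 0},
    {"tx": 0, "ty": 0, "tz": -0.5, "rx": 0, "ry": 0, "rz": 0},
    {"tx": 0.8, "ty": 0, "tz": 0, "rx": 0, "ry": 0, "rz": 0},
    {"tx": 0.8, "ty": 0, "tz": 0, "rx": 0, "ry": 0, "rz": 0},
    {"tx": 0.8, "ty": 0, "tz": 0, "rx": 0, "ry": 0, "rz": 0},
    {"tx": 0, "ty": 0, "tz": 0, "rx": 0, "ry": 0, "rz": 0},
    {"tx": 0, "ty": 0, "tz": 0, "rx": 0, "ry": 0, "rz": 0},
  ],
)

```text
time_s: 35.3
position: [0.4498, -0.4764, 0.1929]
orientation: [3.141, 0.001, -1.658]
ft_force: [0.7, 1.0, -0.1]
width: 0.0003
gripper_force: 0.0
```

```bash
python3 - <<'E'
from h import *
import cv2
c=capture('top');im=np.ascontiguousarray(c['pixels'][...,::-1])
cv2.imwrite('pics/v10.png',np.hstack([cv2.resize(im[140:290,80:200],(400,500),interpolation=2),cv2.resize(im[185:245,290:338],(400,500),interpolation=2)]))
E
```

```text
(no output)
```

View pics/v10.png

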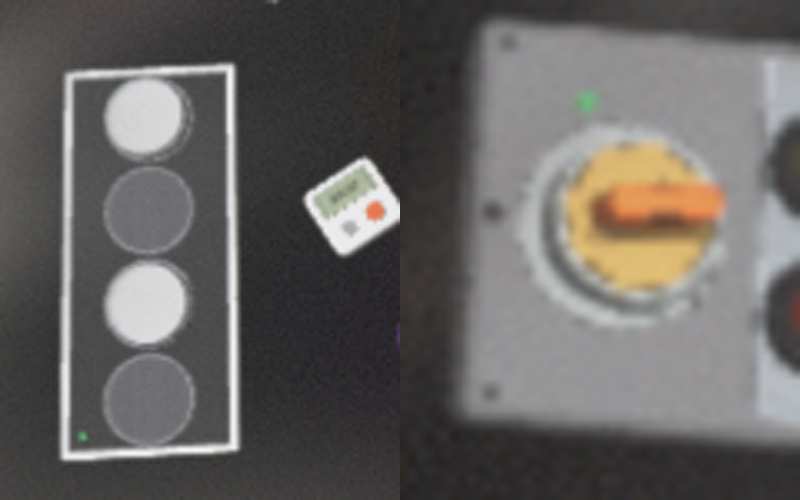

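The dishes are on the plate and the key is turned on in the switch, so I'm handing in.

```bash
python3 -c "
from plant import finish_job
print(finish_job())"
```

```text
the job is handed in; nothing more can be done
None
```

The job is handed in: both white dishes found on the bench are on the plate, the key is in the switch turned to its stop, and yellow, blue, yellow, white, blue, white, green were pressed in that order; the verdict was not shown.

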